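# Unstack the embossing dies and load the press stage

### The arm

A 6-joint arm with a two-finger parallel gripper is mounted at the origin on a cart in front of the work surface, level with it; the furniture and walls round the work are solid. World frame = base frame: x ahead of the robot, y to its left, z up, the work surface at z = 0. Lengths are in m, angles in rad, forces in N, time in s.
With the tool pointing down it reaches from about 0.425 to 0.95 m from the base axis. Payload 14.7 kg.
Tool frame: the origin (TCP) lies at the centre of the arm's flange, where the gripper is bolted on; the fingertips stand arm.tip_reach ahead of it and the grasp point (between the pads) lies 155 mm ahead of it (arm.tip_reach is the distance from the TCP to the fingertips, in m); z points along the fingers, y is the line along which they close (so a half turn about z gives the same grasp; the last joint's range is limited). The gripper opens to 85 mm and grips with 20 to 120 N. Pads are 22 mm wide; open, the fingers measure 114 mm over their backs; the gripper's body (76 mm by 85 mm) begins 54 mm behind the grasp point. The pads swing forward as they close: fully open they stand 13 mm farther back than shut.
Start: joints at [1.267, 0.48, 1.596, -0, 1.065, -0.047], TCP at [0.165, 0.629, 0.405] pointing down, gripper open.
Joint ranges: [-2.75, 2.75], [-0.82, 2.05], [0.23, 2.67], [-1.56, 4.7], [0.09, 2.69], [-2.92, 2.92]. Speed limits (rad/s): [1.89, 1.89, 2.39, 3.01, 3.01, 3.01].

### API

Orientations are given as a unit quaternion [x, y, z, w].
In Python, from rig import arm gives the robot as it stands.
- The arm moves only by the shell command python3 -m jog 'ROWS' [FORCE]. ROWS is JSON, a list of rows, each a list of 3 entries, a list of its own where there are three numbers: the shift along the tool's x, y, z each as a share of 0.25 m, from -1 to 1, then the turn, a rotation vector about the tool's x, y, z each as a share of pi/2 rad, from -1 to 1, then the opening, from -1 (shut) to 1 (fully open). In form: [[[tx, ty, tz], [rx, ry, rz], jaw], ...]. A call has 1 to 5 rows; each row is the pose to reach, as a shift and turn from the pose commanded when the call began, along the tool's axes at that moment; what a row does not reach only later rows make up. A row lasts 1/8 s, in which the tool goes at most 62.5 mm and 10.7 degrees, less where a joint would pass 70% of its speed; a pose out of reach is approached as far as the arm can. A call with a number of a shift or a turn outside -1 to 1 is refused whole. A call with a gripper value outside its range is refused whole. The fingers move at their own pace and stop on an object; FORCE is the grip in N (left out, the last holds). Time passes only in rows, so rows that repeat a pose let the fingers close. It gives the time, the measured TCP pose, the force, the opening and the grip force at its end, in the units of the state.
- arm.get_obs(): the state, without advancing time (a new reading comes with each control period).
- arm.snapshot(name): name is "scene" or "top"; returns a dict with "img" (400x640x3 uint8, red, green, blue), "depth" (400x640 float32, m along the optical axis (not along the pixel's ray), 0 where there is no reading), "camera_matrix" (3x3 intrinsics, pixels), "camera_from_world" (4x4, takes a point from world to camera coordinates). Camera axes: x right, y down, z forward; pixel columns grow to the right and rows downward; lengths in m; the calibration is good to about 2 mm. A picture is of the moment at which its call begins.
- arm.finish_job(): hands the job in; it is judged then, once.
The state is a dict: "clock": time; "q": joint angles; "dq": joint speeds; "effort": joint torques, N m; "tcp_pos": TCP position; "tcp_rot": TCP orientation; "contact_force": force on the tool from outside, world axes, zero at the start; "ft_torque": the same for the moment, N m; "width": opening from 0.0 (shut) to 1.0 (fully open); "grasp_force": force on a finger pad.
Only numpy, scipy, OpenCV 4.12 (cv2) and the standard library are available. Lean on these libraries where they do the work, as an engineer would, in place of code of your own. Each camera call takes 0.05 s, during which the arm holds its last target. There are 200 camera calls.

### The job

Take the stack of embossing dies apart and put the dies in order: the small round, the square and the hexagonal die each flat inside the wooden tray of its own shape, and the large round die on the round sprung platform of the grey press stage. Push the large die down there with the platform until the latch catches and the platform stays down. Never push the platform down without its die on it.

Things in the scene. Friction and masses are not known exactly. Their poses are not given: they have to be found in the camera images.
- die_round: Aluminium embossing die, bare metal with a small dark dot in the middle of its flat top, 20 mm thick, round, 64 mm across, 0.17 kg. Origin: centre of the underside, z up. At the start three dies stand in one stack: the small round one on the square one on either the large round or the hexagonal one; the die not in the stack stands alone on the worktop nearby. 
- die_hex: Aluminium embossing die, bare metal with a small dark dot in the middle of its flat top, 20 mm thick, regular hexagon, 52 mm across flats, 60 mm across corners (one corner points along its x axis, two flats face along +y and -y), 0.125 kg. Origin: centre of the underside, z up. 
- die_square: Aluminium embossing die, bare metal with a small dark dot in the middle of its flat top, 20 mm thick, square, 40 x 40 mm, sides along its x and y axes, 0.085 kg. Origin: centre of the underside, z up. At the start it stands on the bottom die of the stack.
- die_small: Aluminium embossing die, bare metal with a small dark dot in the middle of its flat top, 20 mm thick, round, 28 mm across, 0.035 kg. Origin: centre of the underside, z up. At the start it stands on the square die, on top of the stack.
- tray_hex: Low beech-wood tray fixed on the worktop, hexagonal, inside 68 mm across flats, outside 76 mm. Floor 4 mm thick, rim 4 mm wide rising 2.5 mm above the floor, about 8 mm of room round its die when that is turned to match. Origin: centre of the underside (the die rests 4 mm above it). A corner points along its x axis, flats face its +y and -y. For the hexagonal die.
- tray_square: Low beech-wood tray fixed on the worktop, square, inside 56 x 56 mm, outside 64 mm, sides along its x and y axes. Floor 4 mm thick, rim 4 mm wide rising 2.5 mm above the floor, about 8 mm of room round its die when that is turned to match. Origin: centre of the underside (the die rests 4 mm above it). For the square die.
- tray_small: Low beech-wood tray fixed on the worktop, round, inside 44 mm, outside 52 mm across. Floor 4 mm thick, rim 4 mm wide rising 2.5 mm above the floor, about 8 mm of room round its die when that is turned to match. Origin: centre of the underside (the die rests 4 mm above it). For the small round die.
- stage_top (a point): Centre of the upper face of the press stage's sprung platform, a steel dish 84 mm across inside, 92 outside, rim 2.5 mm above this face. 48 mm above the worktop while up; sinks with the platform. Below it a grey base reaches 53 mm towards the point's -x, 105 mm towards +x, 52 mm to +-y; a latch block with brass bolt, 46 mm high, stands 64 to 87 mm out on +x. z up. For the large round die.
- press_stage (a joint): How far the platform is pushed down, m: 0 up (start), 0.0135 bottom stop. The spring starts at 4.5 N (carries the die unmoved), rises to 10 N; the latch bolt resists from 2 to 5 mm down (push through, 12 N at most). Past 0.010 the bolt snaps over the platform's lip and the platform then stays at about 0.010 by itself. Push on the middle of the die's top to 0.012 or more.
Not all that is in view belongs to the job. Leave any blue look-alike of the die_small alone.

How it is judged:
At the end, for the whole second after the job is handed in: Small round, square and hexagonal dies each flat on the floor of their own tray (centres within 13 mm, tilt under 0.08 rad); large round die flat on the press platform (within 12 mm of its centre), which is latched down by over 8.5 mm; all released and at rest (horizontal distance between die_small and tray_small below 0.013 m and z of die_small in the frame of tray_small between 0.0015 and 0.0065 m and angle between each of die_small, die_square, die_hex, die_round's own z axis and vertical below 0.08 rad and horizontal distance between die_square and tray_square below 0.013 m and z of die_square in the frame of tray_square between 0.0015 and 0.0065 m and horizontal distance between die_hex and tray_hex below 0.013 m and z of die_hex in the frame of tray_hex between 0.0015 and 0.0065 m and horizontal distance between die_round and stage_top below 0.012 m and z of die_round in the frame of stage_top between -0.0025 and 0.0025 m and value of joint press_stage above 0.0085 m and linear speed of each of die_small, die_square, die_hex, die_round below 0.02 m/s); the robot touches nothing.
It fails at once if the platform is pushed down without the large round die on it (value of joint press_stage above 0.006 m and horizontal distance between die_round and stage_top above 0.03 m).
It also fails if it takes over 112 s, if anything falls off the work surface, if the arm or the gripper's body presses on something with over 40 N, if the wrist force passes 120 N, or if a joint passes its speed limit or range.

## Working session

There is one attempt and no reset: what is moved stays moved. The work goes in short steps, Python scripts to look and compute and a shell command to move; the robot and the scene stay as the last step left them, time stands still between calls to the robot, and variables do not carry over. Pictures are saved under pics/ and viewed, at most 14 in all, crops included, and the job is handed in when it is done.

```bash
ls; mkdir -p pics; python3 - <<'E'
from rig import arm
import cv2,numpy as np
print(arm.tip_reach); o=arm.get_obs(); print(o)
for n in("scene","top"):
    s=arm.snapshot(n); cv2.imwrite(f"pics/{n}0.png",s["img"][:,:,::-1]); np.savez(f"{n}0.npz",**s)
    print(s["camera_matrix"].tolist(),np.round(s["camera_from_world"],3).tolist())
E
```

```text
pics
0.1734
{'clock': 0.0, 'q': array([ 1.26739468e+00,  4.80823845e-01,  1.59685569e+00, -6.85215811e-06,
        1.06509576e+00, -4.65943858e-02]), 'dq': array([ 0.00105861, -0.0016495 ,  0.00063284,  0.00040872, -0.00091411,
        0.00037659]), 'effort': array([ 5.89790707e-04, -9.50641251e+01, -4.30164421e+01,  3.95459426e-05,
        1.24367248e-02,  2.26157610e-06]), 'tcp_pos': array([0.16501479, 0.62850286, 0.40408423]), 'tcp_rot': array([ 1.28049408e-01,  9.91767614e-01, -5.82814023e-04, -1.00002604e-04]), 'contact_force': array([-0.3573452 ,  0.24736112, -0.67972168]), 'ft_torque': array([0.03389506, 0.00591478, 0.03774875]), 'grasp_force': 0.0, 'width': 1.0003573154563417}
[[482.29538543381733, 0.0, 308.7292656028267], [0.0, 482.29538543381733, 202.6814343866499], [0.0, 0.0, 1.0]] [[0.616, -0.788, -0.017, -0.306], [-0.445, -0.33, -0.833, 0.313], [0.65, 0.52, -0.554, 0.815], [0.0, 0.0, 0.0, 1.0]]
[[486.9419008426519, 0.0, 320.4912832287801], [0.0, 486.9419008426519, 195.52273571594168], [0.0, 0.0, 1.0]] [[-0.017, -1.0, 0.005, 0.042], [-0.994, 0.016, -0.112, 0.56], [0.112, -0.007, -0.994, 1.241], [0.0, 0.0, 0.0, 1.0]]
```

View pics/top0.png

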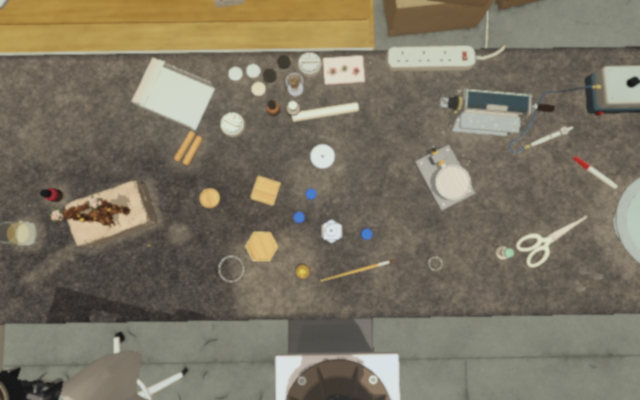

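View pics/scene0.png

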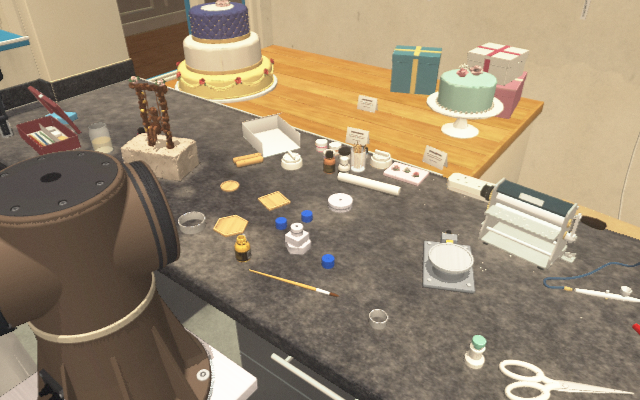

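The top view shows the stack, with the hexagonal die at the bottom, at (332,231). The lone large round die is at (322,156). The trays are small (209,198), square (265,190) and hex (262,246). The stage platform is at (453,182) with its latch towards (435,155). Blue decoys are at (311,194), (299,217) and (367,234).

```bash
cat > h.py <<'E'
import numpy as np,cv2
def load(n): return dict(np.load(n))
def plane(s,uv,z):
    "pixels -> world xy on plane z"
    uv=np.atleast_2d(np.asarray(uv,float)); K=s["camera_matrix"];T=s["camera_from_world"]
    R=T[:3,:3];c=-R.T@T[:3,3]
    d=np.c_[uv,np.ones(len(uv))]@np.linalg.inv(K).T@R
    return (c+d*((z-c[2])/d[:,2])[:,None])[:,:2]
def cloud(s):
    K=s["camera_matrix"];T=s["camera_from_world"];D=s["depth"]
    v,u=np.mgrid[:400,:640]
    p=np.stack([(u-K[0,2])/K[0,0]*D,(v-K[1,2])/K[1,1]*D,D],-1)
    return (p-T[:3,3])@T[:3,:3]
def blob(mask,u,v,r=45):
    m=np.zeros_like(mask);m[max(v-r,0):v+r,max(u-r,0):u+r]=mask[max(v-r,0):v+r,max(u-r,0):u+r]
    n,l,st,ce=cv2.connectedComponentsWithStats(m.astype(np.uint8))
    i=l[v,u]
    return l==i,st[i],ce[i]
E
python3 - <<'E'
from h import *
s=load("top0.npz"); im=s["img"]; P=cloud(s)
hsv=cv2.cvtColor(im,cv2.COLOR_RGB2HSV)
wood=(hsv[...,1]>70)&(hsv[...,2]>140)&(hsv[...,0]<30)
for n,(u,v) in dict(small=(209,198),square=(265,190),hex=(262,246)).items():
    m,st,ce=blob(wood,u,v)
    c=max(cv2.findContours(m.astype(np.uint8),cv2.RETR_EXTERNAL,cv2.CHAIN_APPROX_NONE)[0],key=len)[:,0]
    w=plane(s,c,.006).astype(np.float32)
    r=cv2.minAreaRect(w*1000); print(n,"centroid",plane(s,ce,.006),"rect",r, "depthz",np.median(P[...,2][m]))
    d=w-plane(s,ce,.006); a=np.arctan2(d[:,1],d[:,0]); rr=np.hypot(*d.T)
    for k in(4,6): print("  corner angle",k,np.degrees(np.angle(np.sum(rr*rr*rr*np.exp(1j*k*a)))/k))
gray=hsv[...,2]
lo=dict(round=(322,156,.02),stage=(453,182,.048),stacktop=(332,228,.06))
for n,(u,v,z) in lo.items():
    m=(np.abs(P[...,2]-z)<.006); m,st,ce=blob(m,u,v); Q=P[m]
    print(n,st,ce,plane(s,ce,z),"med",np.median(Q,0),Q.min(0),Q.max(0))
big=lambda u,v,r:cv2.resize(im[v-r:v+r,u-r:u+r],(390,390),interpolation=cv2.INTER_CUBIC)
t=load("scene0.npz")["img"]
a=np.hstack([big(332,228,26),big(448,178,40)]); b=cv2.resize(t[180:300,230:390],(780,585)[:2])
cv2.imwrite("pics/c1.png",np.vstack([a,cv2.resize(t[205:265,265:375],(780,210*2))[0:205*2]])[:600,:,::-1])
E
```

```text
small centroid [[0.56224199 0.32851551]] rect ((562.5435791015625, 328.9170227050781), (53.35618209838867, 50.865116119384766), 89.08346557617188) depthz 0.0038926818779911614
  corner angle 4 3.9961744548094997
  corner angle 6 18.10101786713423
square centroid [[0.57972287 0.17952791]] rect ((580.0180053710938, 179.67919921875), (67.02426147460938, 67.87334442138672), 71.2540512084961) depthz 0.003679348742793492
  corner angle 4 26.179121894027237
  corner angle 6 27.439071879260325
hex centroid [[0.43113107 0.19067208]] rect ((431.92376708984375, 191.03114318847656), (89.53160095214844, 78.58468627929688), 89.04088592529297) depthz 0.0031895536319687455
  corner angle 4 4.532383138519696
  corner angle 6 27.99038011217466
round [311 145  24  23 435] [322.10344828 155.93563218] [[0.66736862 0.02624375]] med [0.66714629 0.02637779 0.01965027] [ 0.63721907 -0.00544422  0.01421719] [0.69774469 0.05597128 0.02592597]
stage [ 431  151   40   49 1103] [450.67271079 179.12964642] [[ 0.59562039 -0.30563403]] med [ 0.59299733 -0.30441271  0.04844195] [ 0.54319685 -0.35594301  0.04200501] [ 0.67099577 -0.25794951  0.05398561]
stacktop [326 225  11  11  95] [330.75789474 230.21052632] [[0.46807757 0.00802865]] med [0.46852637 0.00747116 0.05999781] [ 0.45585054 -0.00534165  0.05465165] [0.48145157 0.0201695  0.06528776]
```

View pics/c1.png

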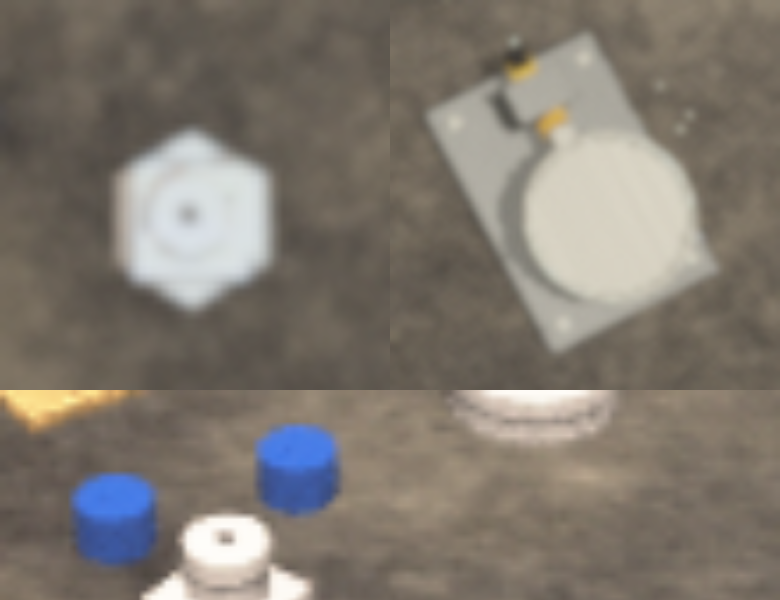

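The crop shows the small die off-centre on the square, with its dot at crop (188,213). The square is about aligned with the hexagon, whose corners point up and down (world x). The stage's latch end points up-left, about 29° from world x. Next I measure the layers and the platform circle.

```bash
python3 - <<'E'
from h import *
s=load("top0.npz"); im=s["img"]; P=cloud(s); V,U=np.mgrid[:400,:640]
reg=(np.hypot(P[...,0]-.468,P[...,1]-.008)<.05)
for z,k in((.04,4),(.02,6)):
    for nm,m in(("band",reg&(np.abs(P[...,2]-z)<.005)),("above",reg&(P[...,2]>z-.006))):
        uv=np.c_[U[m],V[m]]; w=plane(s,uv,z)*1000
        hull=cv2.convexHull(w.astype(np.float32))
        M=cv2.moments(hull);c=[M['m10']/M['m00'],M['m01']/M['m00']]
        d=w-np.array(c);r=np.hypot(*d.T);a=np.arctan2(d[:,1],d[:,0])
        print(z,nm,m.sum(),"c",c,cv2.minAreaRect(w.astype(np.float32)),"corner",np.degrees(np.angle(np.sum(r**4*np.exp(1j*k*a)))/k))
reg=np.hypot(P[...,0]-.5877,P[...,1]+.311)<.06
m=reg&(np.abs(P[...,2]-.049)<.004)&(V>162)
n,l,st,ce=cv2.connectedComponentsWithStats(cv2.morphologyEx(m.astype(np.uint8),cv2.MORPH_OPEN,np.ones((7,7))))
i=l[182,453];w=plane(s,np.c_[U[l==i],V[l==i]],.0495)*1000
print("stage",cv2.minEnclosingCircle(w.astype(np.float32)),w.mean(0),st[i])
# base rectangle
m=(np.hypot(P[...,0]-.6,P[...,1]+.3)<.13)&(P[...,2]>.012)
n,l,st,ce=cv2.connectedComponentsWithStats(m.astype(np.uint8));i=l[182,453]
w=P[l==i][:,:2]*1000; print("base",cv2.minAreaRect(w.astype(np.float32)),st[i])
for n,(u,v) in dict(b1=(311,194),b2=(299,217),b3=(367,234)).items(): print(n,plane(s,(u,v),.02))
# bottle, brush height check
for u,v in((303,272),(355,270),(322,156)): print(P[v-3:v+4,u-3:u+4,2].max(),plane(s,(u,v),.02))
# round die colour
v=cv2.cvtColor(im,cv2.COLOR_RGB2HSV)[...,2]
mk,st,ce=blob(v>150,322,156,25);print("round col",st,ce,plane(s,ce,.018))
# scene-cam check on small, round tops
t=load("scene0.npz");Q=cloud(t)
for nm,x,y,z,r in(("small",.468,.008,.06,.02),("round",.667,.026,.02,.045),("stage",.5877,-.311,.048,.06)):
    m=(np.hypot(Q[...,0]-x,Q[...,1]-y)<r)&(np.abs(Q[...,2]-z)<.003); w=Q[m][:,:2]*1000
    print("scene",nm,m.sum(),cv2.minEnclosingCircle(w.astype(np.float32)))
E
```

```text
0.04 band 131 c [467.1207090735246, 7.833796920741902] ((466.90185546875, 8.157093048095703), (38.695438385009766, 35.97907257080078), 89.0541000366211) corner -44.03835904442638
0.04 above 230 c [467.12070908224626, 7.833796932305543] ((466.90185546875, 8.157093048095703), (38.695438385009766, 35.97907257080078), 89.0541000366211) corner -43.89831103882796
0.02 band 95 c [468.1149240238355, 5.523623418837758] ((467.6819763183594, 5.03846549987793), (49.73613739013672, 57.43681335449219), 89.027099609375) corner -0.27077544724087066
0.02 above 338 c [467.9111343532647, 5.759546021031713] ((467.6819763183594, 5.03846549987793), (49.73613739013672, 57.43681335449219), 89.027099609375) corner 0.7503882426703886
stage ((631.64501953125, 29.77176856994629), 975.71630859375) [555.82084517  34.2516691 ] [     0      0    640    400 255951]
base ((609.9918823242188, -297.42596435546875), (155.5581817626953, 103.96292114257812), 25.90811538696289) [ 416  147   59   64 1707]
b1 [[0.5658826  0.05725893]]
b2 [[0.50565964 0.08960741]]
b3 [[ 0.45825567 -0.08761192]]
0.05963647044020901 [[0.36283245 0.08091759]]
1.2958533962341419 [[ 0.36568866 -0.05394098]]
0.025017559082186367 [[0.66719899 0.02652197]]
round col [310 144  25  25 497] [322.16096579 156.00603622] [[0.66756678 0.02607056]]
scene small 78 ((467.1653747558594, 10.764071464538574), 14.696968078613281)
scene round 275 ((665.0404663085938, 30.29313087463379), 33.47071838378906)
scene stage 959 ((591.8477172851562, -303.67401123046875), 53.35396194458008)
```

```bash
python3 -m jog '[[[-0.976,-0.57,0],[0,0,-0.163],1],[[-0.976,-0.57,0],[0,0,-0.163],1],[[-0.976,-0.57,0],[0,0,-0.163],1],[[-0.976,-0.57,0],[0,0,-0.163],1],[[-0.976,-0.57,0],[0,0,-0.163],1]]' 30; python3 -c "
from rig import arm;print(arm.get_obs())"
```

```text
clock: 0.72
tcp_pos: [0.3665, 0.4267, 0.4046]
tcp_rot: [0.001, 1.0, -0.0, -0.0]
contact_force: [0.3, 0.5, 0.7]
width: 1.0
grasp_force: 0.0
{'clock': 0.725, 'q': array([ 8.07419832e-01,  3.58569001e-01,  1.79979092e+00, -3.49737722e-04,
        9.83739606e-01, -7.60821376e-01]), 'dq': array([-0.47851039, -0.03773825,  0.05700259,  0.00770504, -0.02550298,
       -0.48076841]), 'effort': array([  4.32679251, -80.63890457, -39.71305132,  -0.34274393,
         0.23198785,   0.98501008]), 'tcp_pos': array([0.36645202, 0.42670077, 0.40455026]), 'tcp_rot': array([ 1.18065993e-03,  9.99999260e-01, -2.83837937e-04, -6.96812627e-05]), 'contact_force': array([0.25979311, 0.54345982, 0.72883889]), 'ft_torque': array([0.00808627, 0.0011712 , 0.04727266]), 'grasp_force': 0.0, 'width': 1.0002196414301816}
```

```bash
python3 -m jog '[[[-0.41,-1,0],[0,0,0],1],[[-0.41,-1,0],[0,0,0],1],[[-0.41,-1,0],[0,0,0],1],[[-0.41,-1,0],[0,0,0],1],[[-0.41,-1,0],[0,0,0],1]]'; python3 -m jog '[[[0,-0.68,0.5],[0,0,0],1],[[0,-0.68,0.5],[0,0,0],1],[[0,-0.68,0.5],[0,0,0],1],[[0,-0.68,0.5],[0,0,0],1],[[0,-0.68,0.5],[0,0,0],1]]'
```

```text
clock: 1.35
tcp_pos: [0.4679, 0.1759, 0.4046]
tcp_rot: [0.002, 1.0, -0.0, -0.0]
contact_force: [0.4, -0.3, 0.6]
width: 0.999
grasp_force: 0.0
clock: 1.98
tcp_pos: [0.4666, 0.0077, 0.2787]
tcp_rot: [0.002, 1.0, 0.0, -0.001]
contact_force: [0.4, 0.6, 0.9]
width: 0.997
grasp_force: 0.0
```

```bash
python3 -m jog '[[[0,0,0.12],[0,0,0],1],[[0,0,0.243],[0,0,0],1],[[0,0,0.243],[0,0,0],1],[[0,0,0.243],[0,0,0],0]]'; python3 -m jog '[[[0,0,0],[0,0,0],-1],[[0,0,0],[0,0,0],-1],[[0,0,0],[0,0,0],-1],[[0,0,0],[0,0,0],-1],[[0,0,0],[0,0,0],-1]]' 25
```

```text
clock: 2.48
tcp_pos: [0.4674, 0.0093, 0.22]
tcp_rot: [0.0, 1.0, -0.0, 0.0]
contact_force: [0.7, 0.3, 0.3]
width: 0.815
grasp_force: 0.0
clock: 3.1
tcp_pos: [0.4674, 0.0088, 0.2198]
tcp_rot: [0.0, 1.0, -0.0, 0.001]
contact_force: [-1.0, 1.2, 12.3]
width: 0.311
grasp_force: 23.7
```

```bash
python3 -m jog '[[[0,0,-0.04],[0,0,0],-1],[[0,0,-0.16],[0,0,0],-1],[[0,0,-0.28],[0,0,0],-1],[[0,0,-0.28],[0,0,0],-1]]'; python3 - <<'E'
from rig import arm
from h import *
s=arm.snapshot("scene");cv2.imwrite("pics/s1.png",cv2.resize(s["img"][140:290,220:420],(800,600))[:,:,::-1])
E
```

```text
clock: 3.6
tcp_pos: [0.4677, 0.0087, 0.2912]
tcp_rot: [0.0, 1.0, -0.0, 0.002]
contact_force: [0.3, 0.1, -0.8]
width: 0.31
grasp_force: 24.8
```

View pics/s1.png

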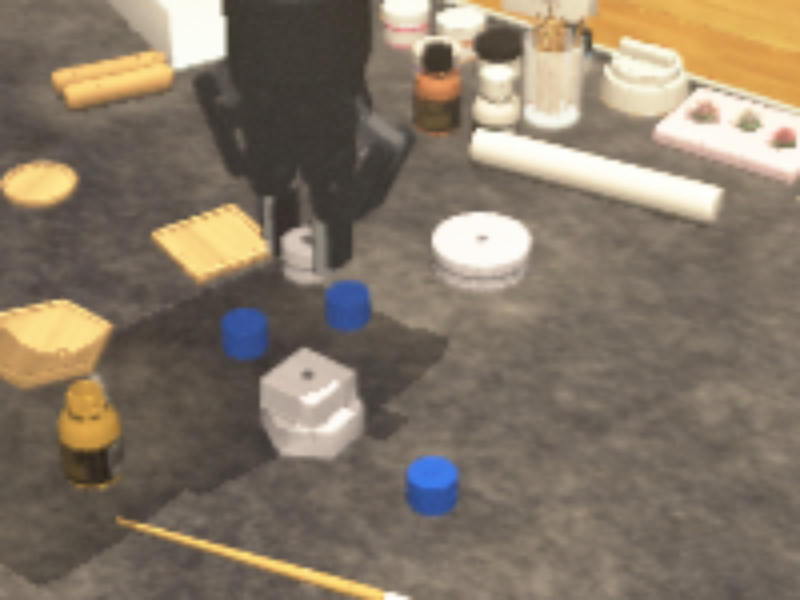

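The picture shows the small die in the grip at (305,255), with the square still sitting on the hexagon. I carry the small die to its tray.

```bash
python3 -m jog '[[[-0.189,0.64,0],[0,0,0],-1],[[-0.189,0.64,0],[0,0,0],-1],[[-0.189,0.64,0],[0,0,0],-1]]'; python3 -m jog '[[[-0.189,0.64,0],[0,0,0],-1],[[-0.189,0.64,0],[0,0,0],-1],[[-0.189,0.64,0],[0,0,0],-1],[[-0.189,0.64,0],[0,0,0],-1],[[-0.189,0.64,0.3],[0,0,0],-1]]';python3 -m jog '[[[0,0,0],[0,0,0],-1],[[0,0,0],[0,0,0],-1]]'
```

```text
clock: 4.03
tcp_pos: [0.5146, 0.171, 0.2882]
tcp_rot: [0.0, 1.0, -0.0, -0.0]
contact_force: [0.5, -1.6, -0.3]
width: 0.312
grasp_force: 24.8
clock: 4.65
tcp_pos: [0.5633, 0.3297, 0.2286]
tcp_rot: [-0.0, 1.0, 0.002, 0.003]
contact_force: [0.8, -0.7, -1.2]
width: 0.314
grasp_force: 24.9
clock: 4.9
tcp_pos: [0.562, 0.3283, 0.2273]
tcp_rot: [0.001, 1.0, -0.0, -0.0]
contact_force: [-0.5, 0.5, -0.0]
width: 0.314
grasp_force: 24.9
```

```bash
python3 -m jog '[[[0,0,0.1],[0,0,0],-1],[[0,0,0.15],[0,0,0],-1],[[0,0,0.15],[0,0,0],-1]]';python3 -m jog '[[[0,0,0.01],[0,0,0],-1],[[0,0,0.016],[0,0,0],-1],[[0,0,0.016],[0,0,0],-1]]'
```

```text
clock: 5.28
tcp_pos: [0.5619, 0.3286, 0.1894]
tcp_rot: [0.0, 1.0, -0.0, -0.0]
contact_force: [-0.1, 0.3, -0.4]
width: 0.318
grasp_force: 24.9
clock: 5.65
tcp_pos: [0.5619, 0.3288, 0.1852]
tcp_rot: [0.0, 1.0, 0.0, 0.0]
contact_force: [-1.1, 0.6, -0.7]
width: 0.316
grasp_force: 24.9
```

```bash
python3 -m jog '[[[0,0,0.006],[0,0,0],-1],[[0,0,0.006],[0,0,0],-1],[[0,0,0.006],[0,0,0],0.0],[[0,0,0.006],[0,0,0],0.3],[[0,0,0.006],[0,0,0],0.3]]';python3 -m jog '[[[0,0,-0.1],[0,0,0],1],[[0,0,-0.3],[0,0,0],1],[[0,0,-0.5],[0,0,0],1],[[0,0,-0.5],[0,0,0],1]]'
python3 - <<'E'
from rig import arm
from h import *
s=arm.snapshot("scene");np.savez("s2.npz",**s);cv2.imwrite("pics/s2.png",cv2.resize(s["img"][130:280,180:380],(800,600))[:,:,::-1])
E
```

```text
clock: 6.28
tcp_pos: [0.5618, 0.3287, 0.1833]
tcp_rot: [0.0, 1.0, -0.0, -0.0]
contact_force: [-1.0, -0.2, 0.4]
width: 0.65
grasp_force: 0.0
clock: 6.78
tcp_pos: [0.563, 0.3294, 0.3126]
tcp_rot: [0.0, 1.0, 0.002, 0.003]
contact_force: [1.1, 0.5, 0.1]
width: 1.005
grasp_force: 0.0
```

View pics/s2.png

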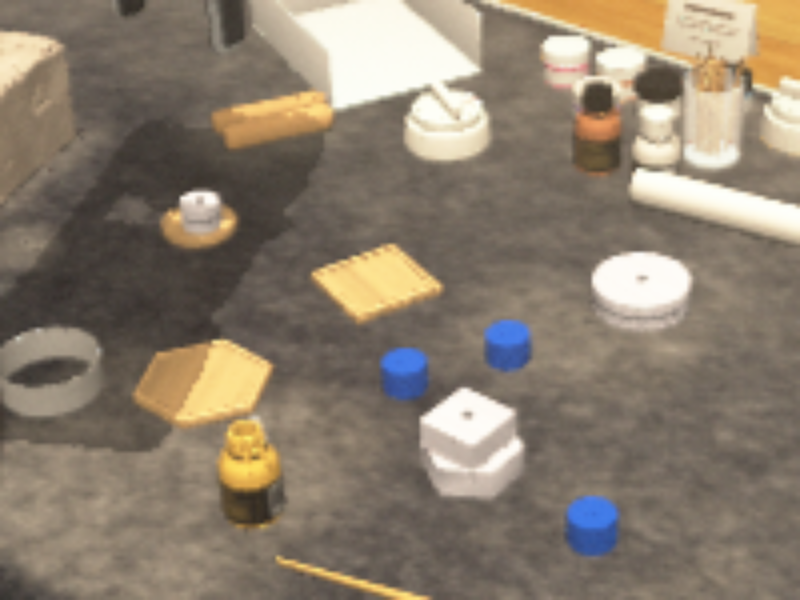

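The small die stands in its tray at crop (200,212). The square, at (467,425), is undisturbed. Next is the square die.

```bash
python3 -m jog '[[[0.191,-0.642,0],[0,0,0],1],[[0.191,-0.642,0],[0,0,0],1],[[0.191,-0.642,0],[0,0,0],1]]'; python3 -m jog '[[[0.191,-0.642,0],[0,0,0],1],[[0.191,-0.642,0],[0,0,0],1],[[0.191,-0.642,0.1],[0,0,0],1],[[0.191,-0.642,0.24],[0,0,0],1],[[0.191,-0.642,0.24],[0,0,0],1]]';python3 -m jog '[[[0,0,0.1],[0,0,0],1],[[0,0,0.204],[0,0,0],1],[[0,0,0.204],[0,0,0],1]]'
```

```text
clock: 7.2
tcp_pos: [0.5123, 0.1661, 0.3072]
tcp_rot: [0.001, 1.0, -0.0, -0.001]
contact_force: [0.6, -0.4, -0.2]
width: 1.001
grasp_force: 0.0
clock: 7.82
tcp_pos: [0.4647, 0.0074, 0.2463]
tcp_rot: [0.001, 1.0, 0.0, -0.003]
contact_force: [-0.4, 1.1, -0.6]
width: 1.001
grasp_force: 0.0
clock: 8.2
tcp_pos: [0.4657, 0.0084, 0.1969]
tcp_rot: [-0.0, 1.0, 0.0, -0.001]
contact_force: [-1.5, 0.6, 1.0]
width: 1.0
grasp_force: 0.0
```

```bash
python3 -m jog '[[[0,0,0],[0,0,0],-1],[[0,0,0],[0,0,0],-1],[[0,0,0],[0,0,0],-1],[[0,0,0],[0,0,0],-1],[[0,0,0],[0,0,0],-1]]' 25;python3 -m jog '[[[0,0,-0.04],[0,0,0],-1],[[0,0,-0.16],[0,0,0],-1],[[0,0,-0.36],[0,0,0],-1],[[0,0,-0.36],[0,0,0],-1],[[0,0,-0.36],[0,0,0],-1]]'
```

```text
clock: 8.82
tcp_pos: [0.4664, 0.0078, 0.1984]
tcp_rot: [0.0, 1.0, -0.0, 0.001]
contact_force: [-2.2, 1.1, 12.7]
width: 0.461
grasp_force: 25.0
clock: 9.45
tcp_pos: [0.4659, 0.0078, 0.2878]
tcp_rot: [0.0, 1.0, -0.0, 0.0]
contact_force: [1.0, 0.4, -0.8]
width: 0.458
grasp_force: 26.7
```

```bash
python3 -m jog '[[[-0.454,0.687,0],[0,0,0.209],-1],[[-0.454,0.687,0],[0,0,0.209],-1],[[-0.454,0.687,0],[0,0,0.209],-1],[[-0.454,0.687,0],[0,0,0.209],-1],[[-0.454,0.687,0.2],[0,0,0.209],-1]]'; python3 -m jog '[[[0,0,0.15],[0,0,0],-1],[[0,0,0.19],[0,0,0],-1],[[0,0,0.19],[0,0,0],-1],[[0,0,0.19],[0,0,0],-1]]'
```

```text
clock: 10.07
tcp_pos: [0.5818, 0.1817, 0.2381]
tcp_rot: [0.163, 0.987, 0.001, 0.002]
contact_force: [0.0, -1.0, -1.4]
width: 0.464
grasp_force: 26.6
clock: 10.58
tcp_pos: [0.5802, 0.1795, 0.1911]
tcp_rot: [0.164, 0.986, 0.0, 0.001]
contact_force: [1.0, -0.5, -0.8]
width: 0.457
grasp_force: 26.6
```

```bash
python3 - <<'E'
from rig import arm
from h import *
s=arm.snapshot("scene");cv2.imwrite("pics/s3.png",cv2.resize(s["img"][130:280,180:380],(800,600))[:,:,::-1])
E
```

```text
(no output)
```

View pics/s3.png

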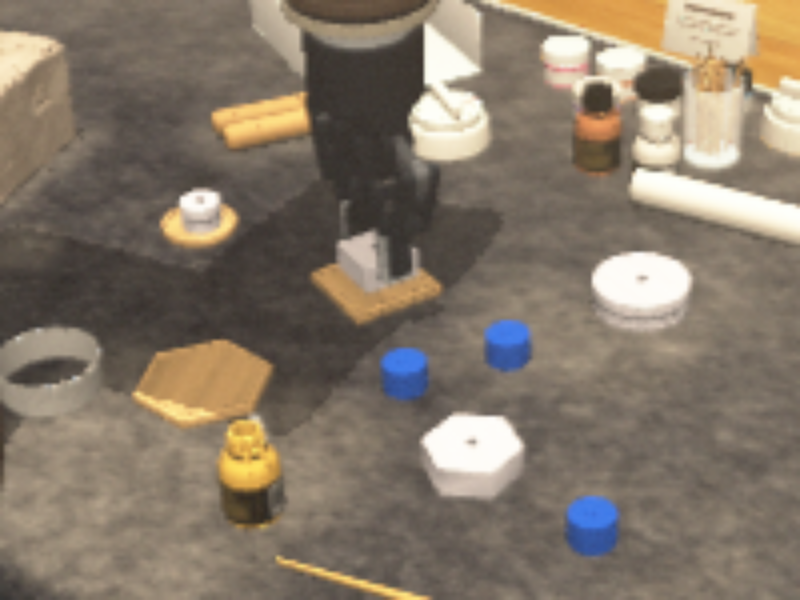

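The square die is held over its tray at (375,265), aligned with it. The hexagon is alone at (472,453). I lower and release.

```bash
python3 -m jog '[[[0,0,0.016],[0,0,0],-1],[[0,0,0.03],[0,0,0],-1],[[0,0,0.03],[0,0,0],-1]]';python3 -m jog '[[[0,0,0.002],[0,0,0],0.1],[[0,0,0.002],[0,0,0],0.5],[[0,0,0.002],[0,0,0],0.5],[[0,0,-0.1],[0,0,0],1],[[0,0,-0.3],[0,0,0],1]]'; python3 -m jog '[[[0,0,-0.15],[0,0,-0.209],1],[[0,0,-0.15],[0,0,-0.209],1],[[0,0,-0.15],[0,0,-0.209],1]]'; python3 - <<'E'
from rig import arm
from h import *
s=arm.snapshot("scene");np.savez("s4.npz",**s);t=arm.snapshot("top");np.savez("t4.npz",**t)
P=cloud(t);V,U=np.mgrid[:400,:640]
for n,x,y,z,r in(("sq",.58,.18,.024,.035),("hex",.468,.006,.02,.045),("small",.562,.328,.024,.03),("round",.667,.027,.02,.045)):
    m=(np.hypot(P[...,0]-x,P[...,1]-y)<r)&(np.abs(P[...,2]-z)<.006)
    w=plane(t,np.c_[U[m],V[m]],z)*1000;print(n,m.sum(),np.median(P[...,2][m]),w.mean(0),cv2.minAreaRect(w.astype(np.float32)))
E
```

```text
clock: 11.0
tcp_pos: [0.5798, 0.1795, 0.1825]
tcp_rot: [0.164, 0.986, 0.0, 0.0]
contact_force: [0.7, 0.1, 0.8]
width: 0.462
grasp_force: 26.8
clock: 11.62
tcp_pos: [0.5789, 0.1793, 0.2566]
tcp_rot: [0.164, 0.986, -0.001, -0.002]
contact_force: [0.7, 0.5, 0.6]
width: 0.996
grasp_force: 0.0
clock: 12.0
tcp_pos: [0.5796, 0.1795, 0.2954]
tcp_rot: [0.001, 1.0, 0.0, 0.0]
contact_force: [-0.5, -0.3, 0.2]
width: 1.003
grasp_force: 0.0
sq 63 0.023636454551648315 [570.01756102 178.5956016 ] ((567.5828857421875, 178.8706817626953), (21.589815139770508, 34.152366638183594), 31.97590446472168)
hex 334 0.019982634932043556 [467.86099729   5.54722532] ((467.6819763183594, 5.0384674072265625), (49.73614501953125, 57.43682098388672), 89.02711486816406)
small 0 nan [nan nan] ((0.0, 0.0), (0.0, 0.0), 0.0)
round 437 0.019839773918955524 [666.98382596  26.38463874] ((665.910400390625, 25.207862854003906), (61.23081970214844, 62.14701461791992), 89.1092758178711)
  return _methods._mean(a, axis=axis, dtype=dtype,
  ret = ret.dtype.type(ret / rcount)
<stdin>:7: RuntimeWarning: Mean of empty slice.
  ret = um.true_divide(
```

```bash
python3 -m jog '[[[0.447,-0.695,0],[0,0,0],1],[[0.447,-0.695,0],[0,0,0],1],[[0.447,-0.695,0],[0,0,0],1],[[0.447,-0.695,0.1],[0,0,0],1],[[0.447,-0.695,0.3],[0,0,0],1]]'; python3 -m jog '[[[0,0,0.08],[0,0,0],1],[[0,0,0.178],[0,0,0],1],[[0,0,0.178],[0,0,0],1]]'
```

```text
clock: 12.72
tcp_pos: [0.4678, 0.0044, 0.2202]
tcp_rot: [0.003, 1.0, -0.0, 0.002]
contact_force: [1.1, 0.1, 0.1]
width: 0.999
grasp_force: 0.0
clock: 13.1
tcp_pos: [0.467, 0.0058, 0.1739]
tcp_rot: [0.002, 1.0, 0.0, -0.002]
contact_force: [-0.1, -0.3, 0.4]
width: 1.0
grasp_force: 0.0
```

```bash
python3 -m jog '[[[0,0,-0.008],[0,0,0],0.5],[[0,0,-0.008],[0,0,0],-1],[[0,0,-0.008],[0,0,0],-1],[[0,0,-0.008],[0,0,0],-1],[[0,0,-0.008],[0,0,0],-1]]' 30;python3 -m jog '[[[0,0,-0.04],[0,0,0],-1],[[0,0,-0.16],[0,0,0],-1],[[0,0,-0.36],[0,0,0],-1],[[0,0,-0.36],[0,0,0],-1],[[0,0,-0.36],[0,0,0],-1]]'
```

```text
clock: 13.72
tcp_pos: [0.4681, 0.0058, 0.1786]
tcp_rot: [0.001, 1.0, -0.0, 0.001]
contact_force: [-1.3, -0.6, 8.7]
width: 0.601
grasp_force: 29.9
clock: 14.35
tcp_pos: [0.4677, 0.0058, 0.268]
tcp_rot: [0.0, 1.0, -0.0, 0.001]
contact_force: [-0.1, -0.2, -1.1]
width: 0.599
grasp_force: 32.9
```

```bash
python3 -m jog '[[[0.146,0.74,0],[0,0,-0.311],-1],[[0.146,0.74,0],[0,0,-0.311],-1],[[0.146,0.74,0],[0,0,-0.311],-1],[[0.146,0.74,0],[0,0,-0.311],-1],[[0.146,0.74,0.1],[0,0,-0.311],-1]]'; python3 -m jog '[[[0,0,0.15],[0,0,0],-1],[[0,0,0.215],[0,0,0],-1],[[0,0,0.215],[0,0,0],-1],[[0,0,0.215],[0,0,0],-1]]'; python3 - <<'E'
from rig import arm
from h import *
s=arm.snapshot("scene");cv2.imwrite("pics/s5.png",cv2.resize(s["img"][130:280,180:380],(800,600))[:,:,::-1])
E
```

```text
clock: 14.98
tcp_pos: [0.4315, 0.1915, 0.2424]
tcp_rot: [-0.242, 0.97, 0.0, 0.001]
contact_force: [1.1, 0.1, -2.9]
width: 0.599
grasp_force: 32.9
clock: 15.48
tcp_pos: [0.4316, 0.1904, 0.1889]
tcp_rot: [-0.241, 0.971, -0.0, -0.0]
contact_force: [-0.0, 0.2, -1.4]
width: 0.6
grasp_force: 32.8
```

View pics/s5.png

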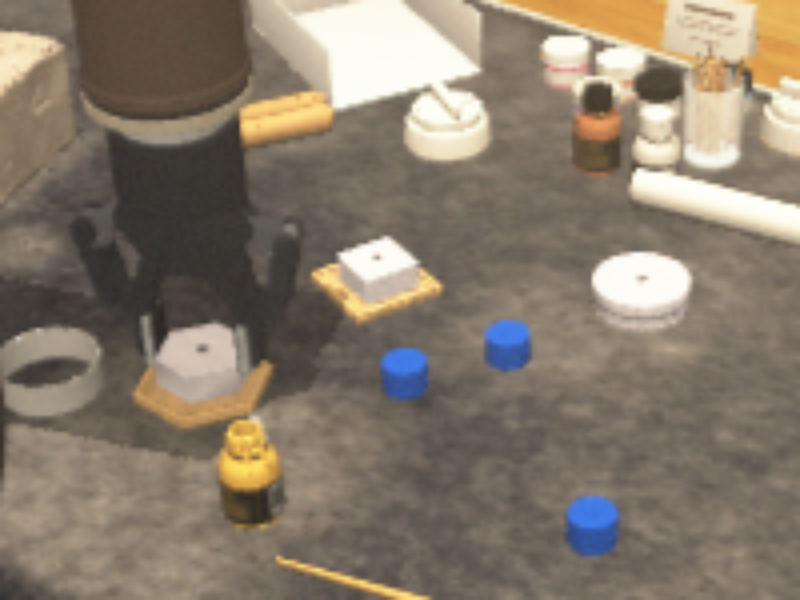

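The hexagon is over its tray at (203,360), and the square is flat in its tray at (378,265). There is a ring cutter at (50,370), so I open only partly before rising.

```bash
python3 -m jog '[[[0,0,0.012],[0,0,0],-1],[[0,0,0.024],[0,0,0],-1],[[0,0,0.024],[0,0,0],-1]]';python3 -m jog '[[[0,0,0.003],[0,0,0],0.45],[[0,0,0.003],[0,0,0],0.45],[[0,0,0.003],[0,0,0],0.45],[[0,0,-0.1],[0,0,0],0.45],[[0,0,-0.3],[0,0,0],0.45]]'; python3 -m jog '[[[0,0,-0.15],[0,0,0],1],[[0,0,-0.15],[0,0,0],1]]'
```

```text
clock: 15.9
tcp_pos: [0.4315, 0.1909, 0.1827]
tcp_rot: [-0.242, 0.97, 0.0, 0.0]
contact_force: [-0.5, 0.0, -1.5]
width: 0.597
grasp_force: 32.8
clock: 16.52
tcp_pos: [0.4308, 0.1906, 0.2574]
tcp_rot: [-0.241, 0.97, -0.0, -0.002]
contact_force: [0.2, 0.5, -0.2]
width: 0.723
grasp_force: 0.0
clock: 16.77
tcp_pos: [0.4322, 0.1911, 0.2977]
tcp_rot: [-0.242, 0.97, 0.0, 0.002]
contact_force: [0.1, 0.5, -0.4]
width: 1.001
grasp_force: 0.0
```

```bash
python3 -m jog '[[[-0.52,-1,0],[0,0,0],1],[[-0.52,-1,0],[0,0,0],1],[[-0.52,-1,0],[0,0,0],1],[[-0.52,-1,0],[0,0,0],1],[[-0.52,-1,0],[0,0,0],1]]'; python3 -m jog '[[[0,-0.017,0.2],[0,0,0],1],[[0,-0.017,0.3],[0,0,0],1],[[0,-0.017,0.3],[0,0,0],1],[[0,-0.017,0.3],[0,0,0],1]]'
```

```text
clock: 17.4
tcp_pos: [0.6654, 0.0287, 0.2938]
tcp_rot: [-0.241, 0.971, -0.0, -0.0]
contact_force: [1.3, -0.6, -0.2]
width: 0.997
grasp_force: 0.0
clock: 17.9
tcp_pos: [0.6656, 0.0273, 0.2206]
tcp_rot: [-0.242, 0.97, -0.0, 0.0]
contact_force: [-0.0, -0.2, 0.2]
width: 0.997
grasp_force: 0.0
```

```bash
python3 - <<'E'
from rig import arm
from h import *
s=arm.snapshot("scene");cv2.imwrite("pics/s6.png",cv2.resize(s["img"][130:310,200:480],(800,514))[:,:,::-1])
E
```

```text
(no output)
```

View pics/s6.png

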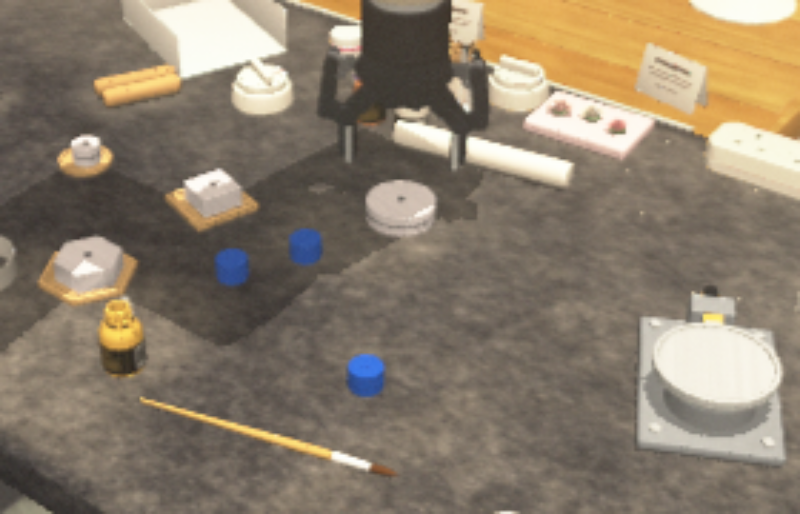

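All three dies sit in their trays, at (87,150), (212,192) and (88,262). The gripper is centred above the large die at (400,207).

```bash
python3 -m jog '[[[0,0,0.1],[0,0,0],1],[[0,0,0.184],[0,0,0],1],[[0,0,0.184],[0,0,0],1]]'; python3 -m jog '[[[0,0,0],[0,0,0],-1],[[0,0,0],[0,0,0],-1],[[0,0,0],[0,0,0],-1],[[0,0,0],[0,0,0],-1],[[0,0,0],[0,0,0],-1]]' 35;python3 -m jog '[[[0,0,-0.04],[0,0,0],-1],[[0,0,-0.16],[0,0,0],-1],[[0,0,-0.36],[0,0,0],-1],[[0,0,-0.46],[0,0,0],-1],[[0,0,-0.46],[0,0,0],-1]]'
```

```text
clock: 18.32
tcp_pos: [0.6649, 0.0272, 0.1731]
tcp_rot: [-0.242, 0.97, 0.0, -0.001]
contact_force: [1.3, -0.3, 0.2]
width: 0.999
grasp_force: 0.0
clock: 18.95
tcp_pos: [0.6658, 0.0272, 0.1754]
tcp_rot: [-0.242, 0.97, -0.0, 0.001]
contact_force: [-1.9, 0.2, 5.8]
width: 0.731
grasp_force: 37.7
clock: 19.58
tcp_pos: [0.6662, 0.0272, 0.2923]
tcp_rot: [-0.241, 0.97, -0.001, 0.002]
contact_force: [0.9, 0.2, -2.5]
width: 0.73
grasp_force: 39.2
```

```bash
python3 -m jog '[[[0.456,-0.52,0],[0,0,0],-1],[[0.456,-0.52,0],[0,0,0],-1],[[0.456,-0.52,0],[0,0,0],-1],[[0.456,-0.52,0],[0,0,0],-1]]'; python3 -m jog '[[[0.456,-0.52,0],[0,0,0],-1],[[0.456,-0.52,0],[0,0,0],-1],[[0.456,-0.52,0],[0,0,0],-1],[[0.456,-0.52,0],[0,0,0],-1],[[0.456,-0.52,0.15],[0,0,0],-1]]'; python3 -m jog '[[[0,0,0.075],[0,0,0],-1],[[0,0,0.075],[0,0,0],-1],[[0,0,0.075],[0,0,0],-1]]'; python3 - <<'E'
from rig import arm
from h import *
s=arm.snapshot("scene");np.savez("s7.npz",**s);cv2.imwrite("pics/s7.png",cv2.resize(s["img"][200:300,380:520],(700,500))[:,:,::-1])
E
```

```text
clock: 20.08
tcp_pos: [0.6245, -0.1443, 0.2884]
tcp_rot: [-0.24, 0.971, 0.0, -0.001]
contact_force: [0.7, 0.7, -2.6]
width: 0.733
grasp_force: 39.2
clock: 20.7
tcp_pos: [0.5869, -0.3096, 0.2531]
tcp_rot: [-0.241, 0.97, -0.001, 0.002]
contact_force: [1.1, -0.3, -2.6]
width: 0.727
grasp_force: 39.5
clock: 21.08
tcp_pos: [0.5864, -0.309, 0.2336]
tcp_rot: [-0.242, 0.97, -0.0, 0.0]
contact_force: [0.2, -1.1, -1.1]
width: 0.729
grasp_force: 39.4
```

View pics/s7.png

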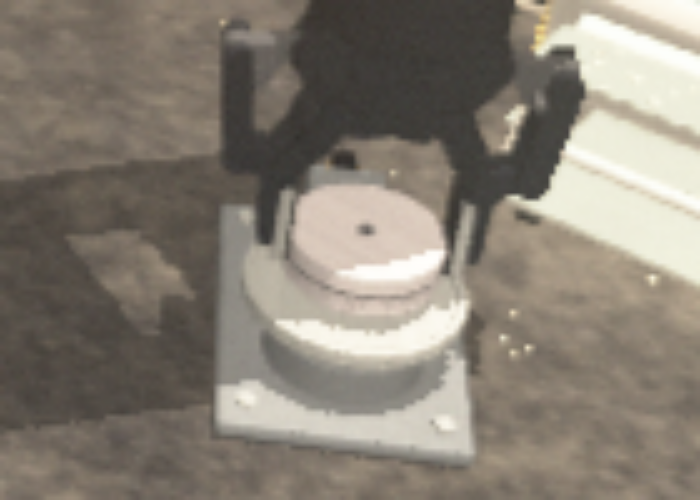

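The die is over the dish, with its dot at (367,230) and the dish centre near (357,275). That is possibly a few mm to the right, so I compare both in the same camera.

```bash
python3 - <<'E'
from h import *
V,U=np.mgrid[:400,:640]
t=load("scene0.npz");Q=cloud(t);c=np.array([.5865,-.309])
for f in("scene0.npz","top0.npz"):
    t=load(f);Q=cloud(t);c=np.array([.5865,-.309])
    for _ in range(8):
        m=(np.hypot(*(Q[...,:2]-c).transpose(2,0,1))<.052)&(np.abs(Q[...,2]-.0485)<.005)
        (x,y),r=cv2.minEnclosingCircle((Q[m][:,:2]*1000).astype(np.float32)); c=Q[m][:,:2].mean(0)
    print(f,"stage mean",c*1000,"enc",x,y,r,m.sum())
t=load("s7.npz");Q=cloud(t)
m=(np.hypot(Q[...,0]-.587,Q[...,1]+.31)<.05)&(np.abs(Q[...,2]-.078)<.004)
print("die",cv2.minEnclosingCircle((Q[m][:,:2]*1000).astype(np.float32)),Q[m].mean(0),m.sum())
u,v=380+367/5,200+230/5; print("dot",plane(t,(u,v),.078))
E
```

```text
scene0.npz stage mean [ 583.71238667 -307.98897275] enc 585.6658325195312 -306.4035949707031 47.09257888793945 1088
top0.npz stage mean [ 587.80621324 -309.36175898] enc 590.2437133789062 -308.6322937011719 48.245697021484375 946
die ((579.1988525390625, -311.19158935546875), 43.63785171508789) [ 0.58376054 -0.309542    0.07861228] 558
dot [[ 0.58766097 -0.30889691]]
```

```bash
python3 -m jog '[[[0,0,0.02],[0,0,0],-1],[[0,0,0.036],[0,0,0],-1],[[0,0,0.036],[0,0,0],-1]]'; python3 -m jog '[[[0,0,0.005],[0,0,0],-1],[[0,0,0.005],[0,0,0],-1]]'
```

```text
clock: 21.5
tcp_pos: [0.5858, -0.3094, 0.2237]
tcp_rot: [-0.241, 0.97, 0.0, -0.0]
contact_force: [0.0, 0.0, -1.7]
width: 0.733
grasp_force: 39.5
clock: 21.75
tcp_pos: [0.5859, -0.3094, 0.2228]
tcp_rot: [-0.241, 0.97, -0.0, 0.0]
contact_force: [-2.3, -0.1, 1.2]
width: 0.731
grasp_force: 39.7
```

```bash
python3 -m jog '[[[0,0,0],[0,0,0],0.8],[[0,0,0],[0,0,0],0.8],[[0,0,-0.1],[0,0,0],0.8],[[0,0,-0.25],[0,0,0],0],[[0,0,-0.25],[0,0,0],-1]]'; python3 -m jog '[[[0,0,0],[0,0,0],-1],[[0,0,0],[0,0,0],-1],[[0,0,0],[0,0,0],-1],[[0,0,0],[0,0,0],-1]]'; python3 - <<'E'
from rig import arm
from h import *
s=arm.snapshot("scene");np.savez("s8.npz",**s);cv2.imwrite("pics/s8.png",cv2.resize(s["img"][200:300,380:520],(700,500))[:,:,::-1])
E
```

```text
clock: 22.38
tcp_pos: [0.5868, -0.3099, 0.2881]
tcp_rot: [-0.241, 0.97, -0.002, 0.002]
contact_force: [0.6, -0.7, 0.4]
width: 0.484
grasp_force: 0.0
clock: 22.88
tcp_pos: [0.5858, -0.3093, 0.2847]
tcp_rot: [-0.241, 0.97, 0.0, -0.0]
contact_force: [-0.3, -0.1, -0.5]
width: -0.002
grasp_force: 0.0
```

View pics/s8.png

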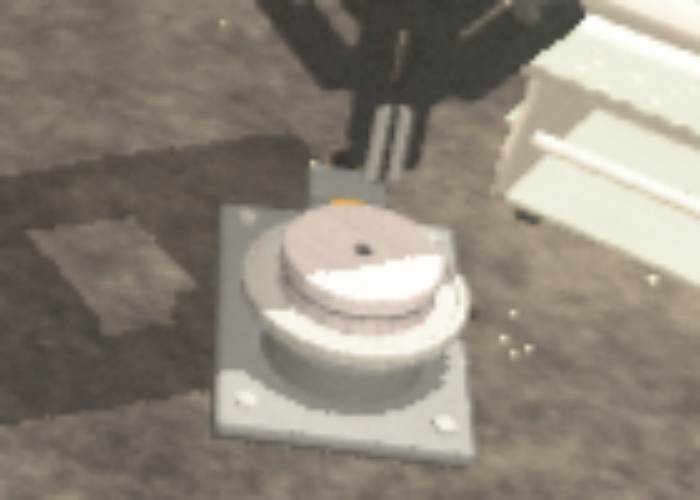

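The die lies flat in the dish, with its dot at (363,250) and the dish centre near (357,293). I estimate an offset of about 5 mm, inside the tolerance. Now I press.

```bash
python3 -m jog '[[[0,0,0.1],[0,0,0],-1],[[0,0,0.165],[0,0,0],-1],[[0,0,0.165],[0,0,0],-1]]'; python3 -m jog '[[[0,0,0.008],[0,0,0],-1],[[0,0,0.016],[0,0,0],-1],[[0,0,0.022],[0,0,0],-1],[[0,0,0.022],[0,0,0],-1]]'; python3 -m jog '[[[0,0,0.008],[0,0,0],-1],[[0,0,0.016],[0,0,0],-1],[[0,0,0.022],[0,0,0],-1],[[0,0,0.022],[0,0,0],-1]]'
```

```text
clock: 23.3
tcp_pos: [0.5854, -0.3091, 0.2426]
tcp_rot: [-0.241, 0.97, 0.001, -0.001]
contact_force: [-0.2, 0.5, 1.0]
width: 0.001
grasp_force: 0.0
clock: 23.8
tcp_pos: [0.5861, -0.3095, 0.2388]
tcp_rot: [-0.241, 0.97, -0.0, 0.0]
contact_force: [1.8, -0.8, 3.2]
width: -0.001
grasp_force: 1.2
clock: 24.3
tcp_pos: [0.5861, -0.3095, 0.2332]
tcp_rot: [-0.241, 0.97, -0.0, 0.0]
contact_force: [1.7, -0.7, 3.6]
width: 0.002
grasp_force: 1.9
```

```bash
python3 -m jog '[[[0,0,0.006],[0,0,0],-1],[[0,0,0.012],[0,0,0],-1],[[0,0,0.012],[0,0,0],-1]]'; python3 -m jog '[[[0,0,0.006],[0,0,0],-1],[[0,0,0.012],[0,0,0],-1],[[0,0,0.012],[0,0,0],-1]]';python3 - <<'E'
from rig import arm
from h import *
s=arm.snapshot("scene");np.savez("s9.npz",**s);cv2.imwrite("pics/s9.png",cv2.resize(s["img"][200:300,380:520],(700,500))[:,:,::-1])
E
```

```text
clock: 24.68
tcp_pos: [0.5861, -0.3095, 0.2302]
tcp_rot: [-0.241, 0.97, -0.0, 0.0]
contact_force: [1.3, -1.0, 6.5]
width: -0.003
grasp_force: 3.1
clock: 25.05
tcp_pos: [0.5861, -0.3095, 0.2279]
tcp_rot: [-0.241, 0.97, -0.0, 0.0]
contact_force: [-0.7, -0.5, 14.7]
width: -0.003
grasp_force: 7.6
```

View pics/s9.png

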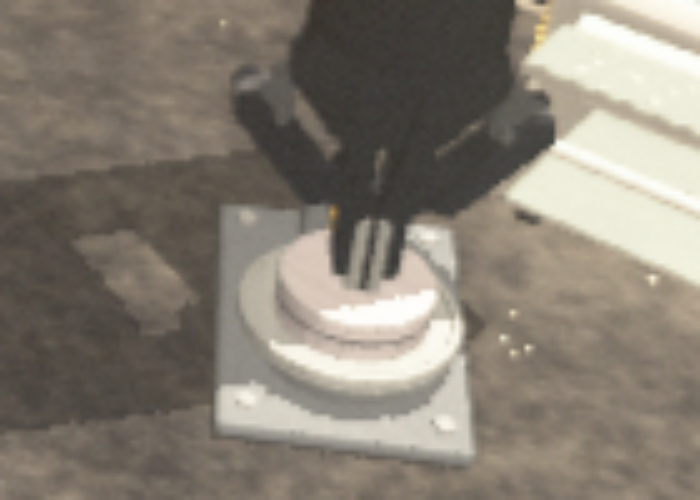

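The dish has sunk: its front rim moved from y 355 to 393. The force jumped to 14.7 N after 13.5 mm of travel, so it is at the bottom stop. I retract and check the latch.

```bash
python3 -m jog '[[[0,0,-0.02],[0,0,0],-1],[[0,0,-0.05],[0,0,0],-1],[[0,0,-0.2],[0,0,0],-1],[[0,0,-0.4],[0,0,0],-1],[[0,0,-0.6],[0,0,0],-1]]'; python3 -m jog '[[[1,0.3,0],[0,0,0],-1],[[1,0.3,0],[0,0,0],-1],[[1,0.3,0],[0,0,0],-1],[[1,0.3,0],[0,0,0],-1],[[1,0.3,0],[0,0,0],-1]]'; python3 - <<'E'
from rig import arm
from h import *
V,U=np.mgrid[:400,:640]
print(arm.get_obs()["tcp_pos"])
s=arm.snapshot("scene");a=cv2.resize(s["img"][200:300,380:520],(420,300));b=cv2.resize(s["img"][150:290,180:376],(420,300))
t=arm.snapshot("top");c=cv2.resize(t["img"][150:220,410:508],(380,300));d=cv2.resize(t["img"][160:280,180:332],(380,300))
cv2.imwrite("pics/s10.png",np.vstack([np.hstack([a,c]),np.hstack([b,d])])[:,:,::-1])
for n,p in(("top",t),("scene",s)):
    P=cloud(p)
    for k,x,y,z,r in(("round",.587,-.309,.058,.025),("dish",.587,-.309,.0395,.05),("sq",.58,.18,.024,.04),("hex",.4315,.191,.024,.045),("small",.562,.3286,.024,.03)):
        m=(np.hypot(P[...,0]-x,P[...,1]-y)<r)&(np.abs(P[...,2]-z)<.006);Q=P[m]
        if m.sum()<5: print(n,k,"none");continue
        A=np.c_[Q[:,:2]-[x,y],np.ones(len(Q))];co=np.linalg.lstsq(A,Q[:,2],rcond=None)[0]
        print(n,k,m.sum(),"mean",(Q.mean(0)*1000).round(1),"medz",np.median(Q[:,2]).round(4),"slope",co[:2].round(3))
E
```

```text
clock: 25.72
tcp_pos: [0.5855, -0.3091, 0.3782]
tcp_rot: [-0.241, 0.97, 0.001, -0.0]
contact_force: [0.9, -0.0, -1.2]
width: -0.001
grasp_force: 0.0
clock: 26.35
tcp_pos: [0.3307, -0.3566, 0.377]
tcp_rot: [-0.236, 0.972, -0.001, -0.005]
contact_force: [0.3, -0.6, 0.2]
width: 0.0
grasp_force: 0.0
[ 0.33074729 -0.35663819  0.37695148]
top round 288 mean [ 587.  -308.9   58.8] medz 0.0589 slope [-0.023 -0.011]
top dish 448 mean [ 586.5 -303.9   39.3] medz 0.0394 slope [ 0.001 -0.007]
top sq 224 mean [579.7 176.3  23.1] medz 0.023 slope [-0.009  0.006]
top hex 344 mean [431.5 187.8  23.5] medz 0.0235 slope [-0.013 -0.012]
top small 91 mean [562.8 325.6  23.1] medz 0.0229 slope [ 0.011 -0.022]
scene round 54 mean [ 582.6 -326.6   59.3] medz 0.0592 slope [ 0.027 -0.037]
scene dish 361 mean [ 567.  -327.9   40. ] medz 0.0399 slope [0.021 0.022]
scene sq 159 mean [574.5 177.5  23.4] medz 0.0237 slope [0.028 0.025]
scene hex 267 mean [426.7 188.1  23.8] medz 0.0242 slope [0.025 0.031]
scene small 58 mean [558.2 326.3  23.3] medz 0.0237 slope [0.042 0.069]
```

View pics/s10.png

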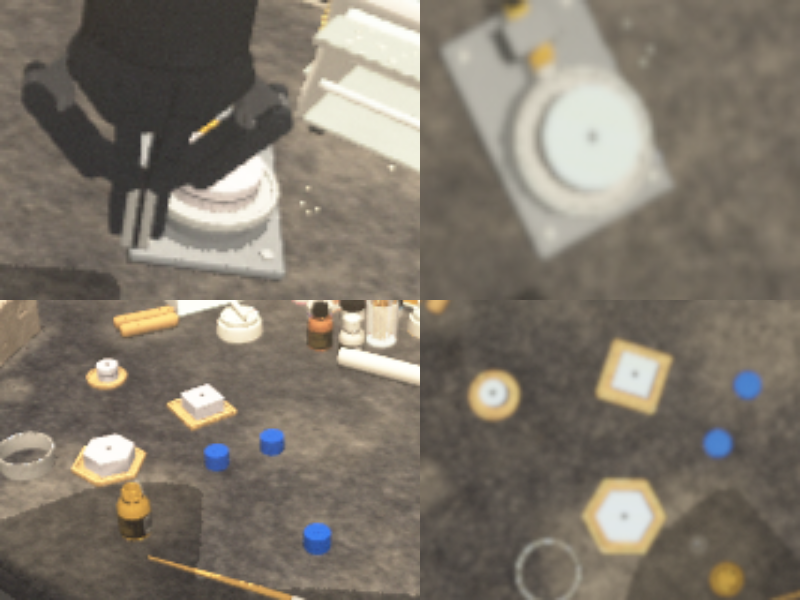

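The top crop shows all three dies centred in their trays and the large die in the dish, at most about 4 mm off after parallax. Its top stays at z≈0.0588, so the latch holds the platform about 9–10 mm down. I hand in.

```bash
python3 -m jog '[[[0,0,0],[0,0,0],-1],[[0,0,0],[0,0,0],-1],[[0,0,0],[0,0,0],-1]]'; python3 -c "
from rig import arm;print(arm.finish_job())"
```

```text
clock: 26.82
tcp_pos: [0.3348, -0.3565, 0.3767]
tcp_rot: [-0.239, 0.971, -0.002, -0.004]
contact_force: [-0.2, 0.4, -0.3]
width: -0.001
grasp_force: 0.0
the job is handed in; nothing more can be done
None
```

The job is handed in at 26.8 s: by my last camera check, the small round, square and hexagonal dies lie in their own trays and the large round die is on the stage platform, latched down about 9 mm; the hand-in itself returned no verdict.

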